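Scan in and photograph a batch of housings

TASK

Take the hand scanner from its dock and scan the bar-code label on each housing on the bench, one after another from left to right as the robot sees them, holding the scanner steady on each label for a good second; then stand the scanner back in its dock. Set every housing upright, fully down in a nest of its own on the slide carriage, push the loaded carriage fully home under the inspection camera, press the picture button all the way down and let it come up, and pull the carriage fully back out with the housings still seated in it. Two or three housings are there; leave the other things on the bench where they are.

Things in the scene. Friction and masses are not known exactly. Their poses are not given: they have to be found in the camera images.
- scanner: Dark grey cordless hand scanner, 160 g, standing nose down in its dock. Head: block 36 (x) x 58 (y) x 44 mm (z), window on its flat underside (nose). Handle: bar 30 mm thick, 26 mm wide (y), 105 mm long, rising from the head's top, leaning 15 degrees to -x; its top is 141 mm above the nose. Origin: centre of the window; z up into the head: the beam leaves along -z.
- scan_window (a point): Centre of the scanner's window (its origin and axes). Always on: reads a label 35 to 115 mm in front of the window, within 12 mm of the beam's centre line in scanner x and in y, and facing it to within 25 degrees of square, and needs to be held so, steadily, for about a second. Turning it about the beam makes no difference.
- scan_grip (a point): Mid-handle point, at (-18, 0, 102) mm in the scanner's frame. A gripper pointing along the scanner's -z, closing on the 26 mm width along its y, stays clear of the handle's top.
- dock_floor (a point): Centre of the floor of the scanner's fixed black open-topped dock: inside 44 (x) x 66 mm (y), 4 mm more than the scanner's head on each side; floor 8 mm above the bench; walls 8 mm thick, 16 mm high above the floor; a 12 mm high step on its +x side. The scanner stands in it with its x and y along the dock's (either way round).
- unit_a: The left-hand housing of the row (left is +y), or absent. White plastic, 90 g, 46 (x) x 56 (y) x 36 mm high. Origin: centre of the underside, z up. Front (-x) face upright for 20 mm, then sloping back at 35 degrees from level; back (+x) face upright. Take it from above across its 46 mm (along x), fingers low: in a nest there is no room for fingers at its 56 mm ends.
- label_a (a point): Centre of the white bar-code label, 42 x 21 mm, on the sloped front of the left-hand housing: at (-11.5, 0, 28) mm in its frame. z: out of the label (35 degrees from vertical, leaning to the housing's -x).
- unit_b: The middle housing of the row (left is +y), or absent. White plastic, 90 g, 46 (x) x 56 (y) x 36 mm high. Origin: centre of the underside, z up. Front (-x) face upright for 20 mm, then sloping back at 35 degrees from level; back (+x) face upright. Take it from above across its 46 mm (along x), fingers low: in a nest there is no room for fingers at its 56 mm ends.
- label_b (a point): Centre of the white bar-code label, 42 x 21 mm, on the sloped front of the middle housing: at (-11.5, 0, 28) mm in its frame. z: out of the label (35 degrees from vertical, leaning to the housing's -x).
- unit_c: The right-hand housing of the row (left is +y), or absent. White plastic, 90 g, 46 (x) x 56 (y) x 36 mm high. Origin: centre of the underside, z up. Front (-x) face upright for 20 mm, then sloping back at 35 degrees from level; back (+x) face upright. Take it from above across its 46 mm (along x), fingers low: in a nest there is no room for fingers at its 56 mm ends.
- label_c (a point): Centre of the white bar-code label, 42 x 21 mm, on the sloped front of the right-hand housing: at (-11.5, 0, 28) mm in its frame. z: out of the label (35 degrees from vertical, leaning to the housing's -x).
- carriage (a joint): Slide of the aluminium carriage on its rail, m: 0 at the outer end stop (left, +y, loading), 0.25 at the inner stop, fully home under the camera. It moves along the straight line from post_top to the nests (carriage -y), stays where left, 2 N of friction. Within 5 mm of a stop counts as fully in or out. Starts 0 to 30 mm in and may be loaded there.
- nest_left (a point): Centre of the floor of the left (+y, next to the post) nest on the carriage, 33 mm above the bench. Pocket 50 (x) x 60 mm (y), 2 mm more than a housing on each side; nests 66 mm apart along y. Lips 8 mm high: ribs between nests and lugs at the corners; the middle 42 mm of the two x sides are open for fingers. A housing fits with its x along the nest's x, either way round.
- nest_mid (a point): Centre of the floor of the middle nest on the carriage, 33 mm above the bench. Pocket 50 (x) x 60 mm (y), 2 mm more than a housing on each side; nests 66 mm apart along y. Lips 8 mm high: ribs between nests and lugs at the corners; the middle 42 mm of the two x sides are open for fingers. A housing fits with its x along the nest's x, either way round.
- nest_right (a point): Centre of the floor of the right (next to the camera) nest on the carriage, 33 mm above the bench. Pocket 50 (x) x 60 mm (y), 2 mm more than a housing on each side; nests 66 mm apart along y. Lips 8 mm high: ribs between nests and lugs at the corners; the middle 42 mm of the two x sides are open for fingers. A housing fits with its x along the nest's x, either way round.
- post_top (a point): Top of the upright round post, 18 mm thick, on the left (+y) end of the carriage, 145 mm from its middle nest; it rises 50 mm above the carriage plate. Pinch it (fingers along the carriage's x keep the gripper clear of the camera) to push or pull the carriage.
- cam (a point): Middle of the underside of the black ring light, 100 mm across, 225 mm above the bench, under the inspection camera (rigid, 453 mm high in all; its column stands 165 mm beyond it in x). The middle nest is under it when the carriage is home.
- shutter (a joint): Travel of the grey picture button on its small grey console: 0 up, 0.006 m fully down; springs back; about 5 N at full travel.
- shutter_top (a point): Centre of the top of the picture button (30 mm across, moves straight down), about 48 mm above the bench; moves with the button.
- jig: Bystander: steel jig block 75 x 75 x 18 mm with a white tube standing on it, 60 mm high in all; origin at its underside.
- cover: Bystander: small open white cover, 58 x 58 x 26 mm; origin at its underside.
- driver: Bystander: screwdriver 150 mm long lying on the bench along its x.
- jar: Bystander: small jar 44 mm across, 45 mm high; origin at its underside.
There are look-alikes about, which are no part of the job. Leave any blue look-alike of the unit_b alone.

How it is judged:
By the outcome, as a careful person would: the job done as asked, in the order asked, and still so for the second after the job is handed in, with the robot touching nothing.
Of unit_a, unit_b, unit_c only 2 to 3 are there at a start; the rules pass over those that are not, and their reading is None.
At some moment in a run one of unit_a, unit_b, unit_c may be knocked a few centimetres aside while the robot is not near it.
It also fails if it takes over 210 s, if anything falls off the work surface, if the arm or the gripper's body presses on something with over 40 N, if the wrist force passes 120 N, or if a joint passes its speed limit or range.

ROBOT

A 7-joint arm with a two-finger parallel gripper is mounted at the origin on the work surface. World frame = base frame: x ahead of the robot, y to its left, z up, the work surface at z = 0. Lengths are in m, angles in rad, forces in N, time in s.
With the tool pointing down it reaches from about 0.425 to 0.825 m from the base axis. Payload 3.6 kg.
Tool frame: the origin (TCP) lies midway between the tips of the shut fingers; the grasp point (between the pads) lies 19 mm behind it; z points along the fingers, y is the line along which they close (so a half turn about z gives the same grasp; the last joint's range is limited). The gripper opens to 85 mm and grips with 20 to 120 N. Pads are 22 mm wide; open, the fingers measure 114 mm over their backs; the gripper's body (76 mm by 85 mm) begins 54 mm behind the grasp point. The pads swing forward as they close: fully open they stand 13 mm farther back than shut.
Start: joints at [-1.333, 0.615, -0.013, 1.423, 0.008, 1.103, -0.04], TCP at [0.169, 0.627, 0.192] pointing down, gripper open.
Joint ranges: [-3.12, 3.12], [-0.3, 2.06], [-1.34, 1.32], [0.26, 2.42], [-1.36, 4.5], [0.01, 1.98], [-2.84, 2.84]. Speed limits (rad/s): [2.79, 2.79, 3.14, 3.14, 3.14, 3.14, 3.14].

INTERFACE

Orientations are given as a unit quaternion [x, y, z, w].
In Python, from station import robot, viewer, hand_in gives the robot as it stands. Calls block until the motion is done:
- robot.move_pose(position, orientation): joint-space move of the TCP to a pose.
- robot.move_l(position, orientation=None, speed=0.15, until_force=None): straight line of the TCP; orientation=None keeps the orientation; speed is the mean speed in m/s. With until_force (N) it stops when the force on the tool has changed by that much, and returns True; else False.
- robot.set_joints(angles): joint-space move.
- robot.grip(opening, force=None): opening from 0.0 (shut) to 1.0 (fully open); force is the grip in N (None keeps the last); returns when the fingers have stopped.
- robot.pause(seconds).
- robot.ik(position, orientation): joint angles nearest the present ones, or None.
- viewer.get_image(name): name is "side" or "top" or "wrist"; returns the picture (384x512x3 uint8, red, green, blue); there is no depth.
- viewer.camera_params(name): a dict with "vertical_fov" (degrees; the focal length in pixels is half the picture's height over the tangent of half this angle, whatever the lens; pixels are square), "cx", "cy" (the principal point, pixels), "D" ([k1, k2, p1, p2, k3] as OpenCV has them; the pictures are not rectified), "position" and "attitude" of the camera in the world; the wrist camera has in their place "mount" (4x4, takes a point from camera to tool coordinates, whose origin is the TCP and whose axes are the flange's). Camera axes: x right, y down, z forward; pixel columns grow to the right and rows downward; lengths in m; the calibration is good to about 2 mm. A picture is of the moment at which its call begins: read the wrist's pose just before it. camera_params takes no time and is no camera call.
A pose or a line that the arm cannot do raises robot.Unreachable and nothing moves.
- hand_in(): hands the job in; it is judged then, once.
Readings, each from a call of its own:
- robot.get_clock(): time.
- robot.get_q(): joint angles.
- robot.get_qd(): joint speeds.
- robot.get_tau(): joint torques, N m.
- robot.get_ee_pos(): TCP position.
- robot.get_eef_rot(): TCP orientation.
- robot.get_wrist_force(): force on the tool from outside, world axes, zero at the start.
- robot.get_moment(): the same for the moment, N m.
- robot.get_grip_width(): opening from 0.0 (shut) to 1.0 (fully open).
- robot.get_finger_force(): force on a finger pad.
Only numpy, scipy, OpenCV 4.12 (cv2) and the standard library are available. Lean on these libraries where they do the work, as an engineer would, in place of code of your own. Each camera call takes 0.05 s, during which the arm holds its last target. There are 200 camera calls.

## Working session

There is one attempt and no reset: what is moved stays moved. The work goes in short steps, each a Python script; the robot and the scene stay as the last script left them, time stands still between calls to the robot, and variables do not carry over. Pictures are saved under pics/ and viewed, at most 21 in all, crops included, and the job is handed in when it is done.

```bash
ls; mkdir -p pics; python3 - <<'E'
from station import robot, viewer
import cv2,json
for n in("top","side","wrist"):
    im=viewer.get_image(n); cv2.imwrite(f"pics/{n}0.png",im[:,:,::-1]); p=viewer.camera_params(n); print(n,p)
print(robot.get_clock(),robot.get_ee_pos(),robot.get_eef_rot())
E
```

```text
pics
top {'vertical_fov': 51.86868538823955, 'cx': 257.9719492514403, 'cy': 188.86142339320193, 'D': array([-0.01801703,  0.        ,  0.        ,  0.        ,  0.        ]), 'position': array([ 0.36997116, -0.0241837 ,  1.09683435]), 'attitude': array([ 0.71219269, -0.69663989,  0.06502117, -0.05697977])}
side {'vertical_fov': 52.9054173139386, 'cx': 255.95145965224108, 'cy': 188.73626048711046, 'D': array([0.02855083, 0.        , 0.        , 0.        , 0.        ]), 'position': array([0.31012564, 0.69133002, 0.9546574 ]), 'attitude': array([-0.1276283 ,  0.9237548 , -0.35619707,  0.05925987])}
wrist {'vertical_fov': 66.19451298871543, 'cx': 256.02560462182305, 'cy': 187.8147495687205, 'D': array([-0.0739471,  0.       ,  0.       ,  0.       ,  0.       ]), 'mount': array([[ 8.04484711e-04, -9.64894730e-01, -2.62635704e-01,
         6.64528033e-02],
       [ 9.99999674e-01,  7.58267780e-04,  2.77326588e-04,
        -1.13765111e-03],
       [-6.84427705e-05, -2.62635841e-01,  9.64895025e-01,
        -1.82807740e-01],
       [ 0.00000000e+00,  0.00000000e+00,  0.00000000e+00,
         1.00000000e+00]])}
0.15 [0.16925225 0.62688859 0.19088482] [ 1.31463055e-01  9.91320560e-01 -9.96367423e-04 -1.38478404e-04]
```

View pics/top0.png

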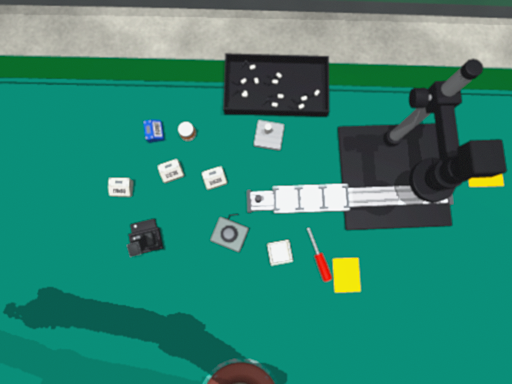

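View pics/side0.png

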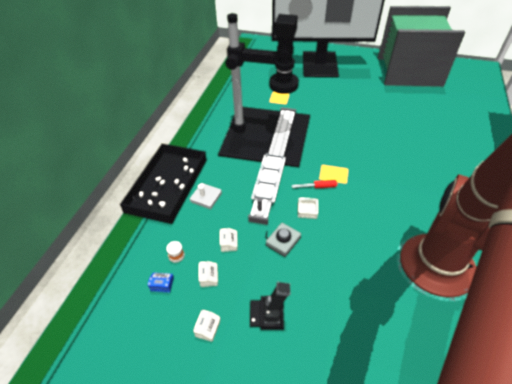

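```bash
cat > h.py <<'E'
from station import robot, viewer
import numpy as np, cv2
from scipy.spatial.transform import Rotation as R
def cam(n):
    p=viewer.camera_params(n); f=192/np.tan(np.radians(p["vertical_fov"]/2))
    K=np.array([[f,0,p["cx"]],[0,f,p["cy"]],[0,0,1]])
    if n=="wrist":
        T=np.eye(4); T[:3,:3]=R.from_quat(robot.get_eef_rot()).as_matrix(); T[:3,3]=robot.get_ee_pos(); T=T@p["mount"]
        return K,p["D"],T[:3,:3],T[:3,3]
    A=np.array(p["attitude"]); M=R.from_quat(A).as_matrix() if A.size==4 else A
    return K,p["D"],M,np.array(p["position"])
def shot(n,name=None):
    c=cam(n); im=viewer.get_image(n)
    if name: cv2.imwrite(f"pics/{name}.png",im[:,:,::-1])
    return im,c
def cast(c,px,z):
    K,D,M,t=c; u=cv2.undistortPoints(np.asarray(px,float).reshape(-1,1,2),K,D).reshape(-1,2)
    d=np.c_[u,np.ones(len(u))]@M.T
    return t+d*((z-t[2])/d[:,2])[:,None]
def proj(c,P):
    K,D,M,t=c
    return cv2.projectPoints((np.asarray(P,float).reshape(-1,3)-t)@M,np.zeros(3),np.zeros(3),K,D)[0].reshape(-1,2)
def down(yaw):  # tool z down, tool x along world (cos yaw, sin yaw)
    c,s=np.cos(yaw),np.sin(yaw)
    return R.from_matrix(np.array([[c,s,0],[s,-c,0],[0,0,-1]])).as_quat()
E
python3 - <<'E'
from h import *
im=cv2.imread("pics/top0.png"); c=cam("top")
for n,px,z in [("a",(120,187),.03),("b",(170,171),.03),("c",(214,178),.03),("post",(258,198),.08),("nestend1",(277,198),.035),("nestend2",(347,196),.035),("btn",(229,234),.048),("scan",(146,238),.1)]:
    print(n,cast(c,[px],z).round(3))
cr=im[110:270,90:360]; cv2.imwrite("pics/c0.png",cv2.resize(cr,None,fx=2.9,fy=2.9,interpolation=cv2.INTER_CUBIC))
E
```

```text
a [[0.553 0.343 0.03 ]]
b [[0.601 0.209 0.03 ]]
c [[0.584 0.087 0.03 ]]
post [[ 0.523 -0.034  0.08 ]]
nestend1 [[ 0.531 -0.087  0.035]]
nestend2 [[ 0.541 -0.278  0.035]]
btn [[0.43  0.04  0.048]]
scan [[0.413 0.244 0.1  ]]
```

View pics/c0.png

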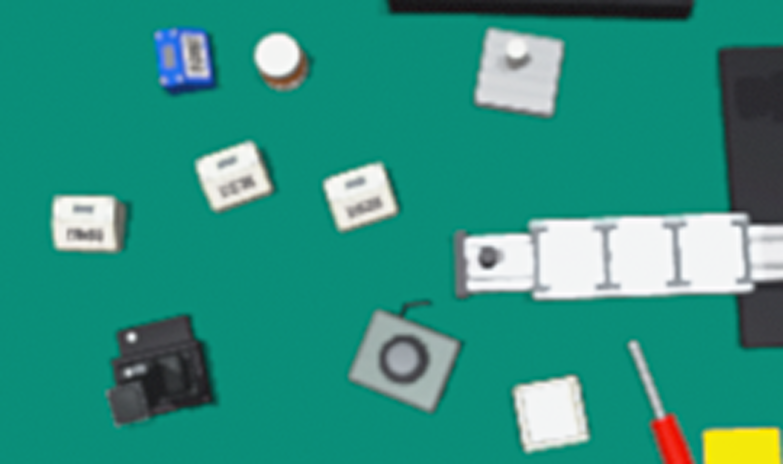

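```bash
python3 - <<'E'
from h import *
robot.move_pose([.46,.235,.26],down(0.15))
im,c=shot("wrist","w1"); np.save("w1.npy",np.array(c,dtype=object),allow_pickle=True)
print(robot.get_clock(),robot.get_q().round(2),robot.get_ee_pos())
E
```

```text
1.9917 [-1.03  0.42  0.76  1.71 -0.31  1.14 -1.6 ] [0.45951363 0.23633173 0.2596612 ]
```

View pics/w1.png

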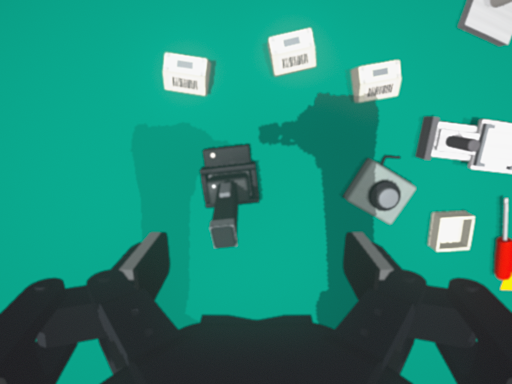

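```bash
python3 - <<'E'
from h import *
im=cv2.imread("pics/w1.png"); cr=im[135:260,190:270].astype(float)
cr=np.clip(255*(cr/255)**.5,0,255).astype(np.uint8)
cv2.imwrite("pics/w1c.png",cv2.resize(cr,None,fx=4.8,fy=4.8,interpolation=cv2.INTER_CUBIC))
E
```

```text
(no output)
```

View pics/w1c.png

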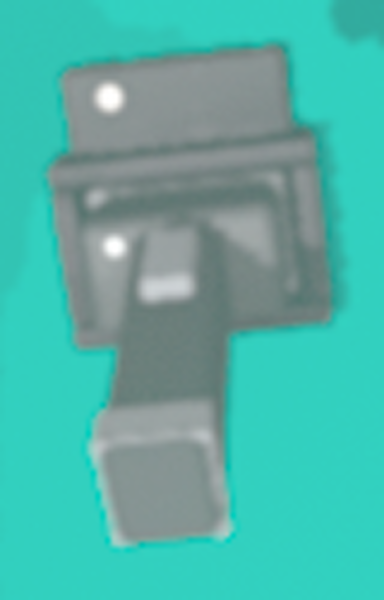

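```bash
python3 - <<'E'
from h import *
c=cam("wrist")
f=lambda L,z: cast(c,np.array(L,float)/4.8+[189.9,134.9],z)
D=f([(50,165),(312,133),(330,320),(80,346)],.024); print(D.round(4)); print("edges",[np.linalg.norm(D[i]-D[i-1]).round(4) for i in range(4)])
T=f([(95,440),(212,430),(228,532),(118,545)],.145); print(T.round(4),T.mean(0))
e=D[0]-D[1]; e2=D[3]-D[2]; print(np.degrees([np.arctan2(-v[0],v[1]) for v in (e,e2)]))
for z in [D]: print(D.mean(0))
s=D[[0,1]].mean(0)-D[[2,3]].mean(0); print(np.degrees(np.arctan2(s[1],s[0])))
S=f([(62,72),(283,47)],.012); print(S.round(4))
e=T[0]-T[1]; print("handle yaw",np.degrees(np.arctan2(-e[0],e[1])),np.degrees(np.arctan2(-(T[3]-T[2])[0],(T[3]-T[2])[1])))
q=robot.get_q()
E
```

```text
[[0.4275 0.3122 0.024 ]
 [0.4493 0.2353 0.024 ]
 [0.392  0.2209 0.024 ]
 [0.3715 0.2968 0.024 ]]
edges [np.float64(0.0581), np.float64(0.0798), np.float64(0.0591), np.float64(0.0787)]
[[0.3939 0.2762 0.145 ]
 [0.4004 0.2502 0.145 ]
 [0.3759 0.2432 0.145 ]
 [0.3686 0.268  0.145 ]] [0.38467586 0.25940941 0.145     ]
[15.79261078 15.07319452]
[0.41006306 0.26630204 0.024     ]
14.73559362831242
[[0.4542 0.3135 0.012 ]
 [0.4719 0.2478 0.012 ]]
handle yaw 14.170653059012807 16.383159519281676
```

```bash
cat >> h.py <<'E'
def blobs(im,c,z=.027,amin=150,amax=5000):
    """white-ish blobs -> list of (xy centre, long-edge yaw, area px)"""
    hsv=cv2.cvtColor(im,cv2.COLOR_RGB2HSV); m=((hsv[...,1]<70)&(hsv[...,2]>120)).astype(np.uint8)
    m=cv2.morphologyEx(m,cv2.MORPH_CLOSE,np.ones((5,5),np.uint8))
    out=[]
    for k in cv2.findContours(m,cv2.RETR_EXTERNAL,cv2.CHAIN_APPROX_NONE)[0]:
        a=cv2.contourArea(k)
        if not amin<a<amax: continue
        P=cast(c,k.reshape(-1,2),z)[:,:2]
        (x,y),(w,h),ang=cv2.minAreaRect((P*1000).astype(np.float32))
        if w<h: w,h,ang=h,w,ang-90      # ang = long edge direction (housing y)
        yaw=(ang-90+90)%180-90
        out.append((np.array([x,y])/1000,yaw,round(w),round(h),int(a)))
    return out
def scan_pose(xy,yaw,tilt,dist,spin):
    """TCP pose for the scanner held by scan_grip with tool x = scanner x"""
    H=R.from_euler('z',yaw); lab=np.r_[xy,0]+H.apply([-.0115,0,.028])
    S=H*R.from_euler('y',-tilt)*R.from_euler('z',spin)      # scanner axes
    n=(H*R.from_euler('y',-tilt)).apply([0,0,1])
    tcp=lab+n*dist+S.apply([-.018,0,.083])
    return tcp,(S*R.from_euler('x',np.pi)).as_quat()
E
python3 - <<'E'
from h import *
for n in("wrist","top"):
    im,c=shot(n); print(n)
    for b in blobs(im,c,amin=150 if n=="top" else 400): 
        if b[2]<110: print(b[0].round(4),round(b[1],1),b[2:])
for nm,xy,yw in (("a",(.553,.343),0),("b",(.601,.209),.26),("c",(.584,.087),.26)):
    for sp in (-np.pi/2,0,np.pi/2):
        for t in (15,25,35):
            for d in (.06,.09):
                q=robot.ik(*scan_pose(xy,yw,np.radians(t),d,sp))
                print(nm,round(sp,1),t,d,None if q is None else q.round(2))
q=robot.ik([.3934,.2617,.091],down(np.radians(15))); print(q)
E
```

```text
wrist
[ 0.3898 -0.0878] 10.9 (75, 69, 1609)
[0.4331 0.0408] -20.5 (81, 69, 2218)
[0.5868 0.089 ] 19.5 (69, 48, 1665)
[0.5552 0.3459] -0.6 (64, 49, 1667)
[0.6042 0.2095] 21.7 (61, 51, 1735)
[ 0.6926 -0.0473] 14.4 (78, 59, 1577)
top
[ 0.3865 -0.0955] 11.4 (63, 62, 497)
[0.4311 0.0388] -20.4 (79, 70, 524)
[0.5588 0.3477] 1.3 (63, 45, 214)
[0.5859 0.0877] 20.2 (60, 55, 376)
[0.6029 0.2098] 21.6 (62, 56, 393)
[0.7176 0.1726] -82.2 (55, 43, 215)
[ 0.7125 -0.0613] 81.6 (78, 76, 673)
a -1.6 15 0.06 [-0.1   0.76 -1.15  1.75  1.04  1.15  1.54]
a -1.6 15 0.09 [-0.1   0.7  -1.15  1.72  0.97  1.16  1.59]
a -1.6 25 0.06 [-0.16  0.72 -1.15  1.93  1.27  1.12  1.23]
a -1.6 25 0.09 [-0.17  0.66 -1.15  1.92  1.19  1.12  1.28]
a -1.6 35 0.06 [-0.27  0.74 -1.15  2.1   1.5   1.23  0.9 ]
a -1.6 35 0.09 [-0.29  0.67 -1.15  2.1   1.42  1.21  0.93]
a 0 15 0.06 [-1.25  0.57  0.77  1.85 -0.39  0.67 -1.89]
a 0 15 0.09 [-1.29  0.53  0.81  1.83 -0.35  0.72 -1.93]
a 0 25 0.06 [-1.43  0.57  0.84  2.04 -0.33  0.38 -2.02]
a 0 25 0.09 [-1.5   0.52  0.9   2.03 -0.27  0.44 -2.08]
a 0 35 0.06 [-1.6   0.64  0.92  2.2  -0.3
[... 1647 characters left out ...]
9 [-0.82  0.31  0.83  2.25 -0.95  0.38 -2.11]
c -1.6 35 0.06 None
c -1.6 35 0.09 None
c 0 15 0.06 [-0.56  0.39  0.56  2.07 -0.52  0.53 -0.96]
c 0 15 0.09 [-0.63  0.34  0.64  2.05 -0.47  0.6  -1.  ]
c 0 25 0.06 [-0.25  0.3   0.15  2.29 -0.75  0.15 -0.7 ]
c 0 25 0.09 [-0.44  0.24  0.38  2.29 -0.7   0.25 -0.75]
c 0 35 0.06 None
c 0 35 0.09 None
c 1.6 15 0.06 [-0.27  0.37  0.19  2.01 -0.23  0.51  0.35]
c 1.6 15 0.09 [-0.31  0.32  0.26  1.99 -0.23  0.59  0.36]
c 1.6 25 0.06 [ 0.02  0.32 -0.15  2.23 -0.1   0.17  0.25]
c 1.6 25 0.09 [-0.05  0.25 -0.05  2.22 -0.24  0.25  0.39]
c 1.6 35 0.06 None
c 1.6 35 0.09 None
[-1.02979792  0.55012664  0.58568969  2.05327597 -0.48154138  0.67380896
 -1.43646242]
```

```bash
cat > scan.py <<'E'
from h import *
def look(prev,tag=None):
    im,c=shot("top",tag); B=[b for b in blobs(im,c) if 40<b[2]<75 and 38<b[3]<65]
    return [min(B,key=lambda b:np.hypot(*(b[0]-p))) for p in prev] if B else None
E
python3 - <<'E'
from scan import *
o=down(np.radians(15))
robot.move_pose([.3934,.2617,.19],o); robot.move_l([.3934,.2617,.0925],speed=.12)
robot.grip(0,80); print("w",robot.get_grip_width(),robot.get_finger_force(),robot.get_ee_pos())
robot.move_l([.3934,.2617,.19]); print("w",robot.get_grip_width(),robot.get_wrist_force())
im,c=shot("wrist","w2"); shot("side","s2")
for b in look([(.5588,.3477),(.603,.2098),(.586,.0877)],"t2"): print(b)
print(robot.get_clock())
E
```

```text
w 0.2806494266249296 79.30308222770691 [0.39350597 0.26230047 0.09301753]
w 0.27442792742822936 [ 0.28063893 -0.00964475 -1.29822166]
(array([0.55460449, 0.34726813]), 1.3323739767074585, 63, 53, 383)
(array([0.60290985, 0.20975763]), 21.596220016479492, 62, 56, 393)
(array([0.58593958, 0.08770272]), 20.029457092285156, 60, 55, 383)
5.0667
```

View pics/w2.png

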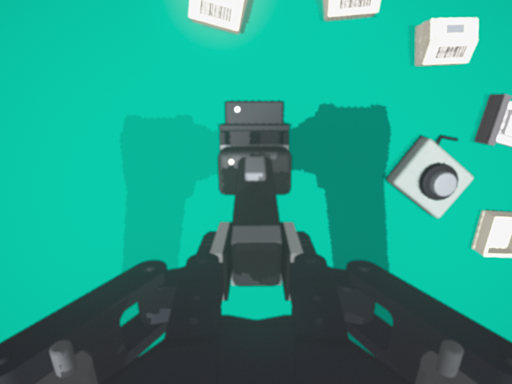

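```bash
python3 - <<'E'
from scan import *
prev=[np.array(p) for p in [(.5546,.3470),(.603,.2098),(.586,.0880)]]
t=np.radians(22)
for i in range(3):
    b=look(prev)[i]
    if np.hypot(*(b[0]-prev[i]))>.012: print("moved",i,b); prev[i]=b[0]; 
    yaw=np.radians(b[1]) if abs(b[1])<45 else np.radians([0,21,20][i])
    if i==0 and abs(b[1])<10: yaw=0
    p1,q1=scan_pose(prev[i],yaw,t,.14,0); p2,_=scan_pose(prev[i],yaw,t,.075,0)
    robot.move_pose(p1,q1); robot.move_l(p2,speed=.12); robot.pause(1.9)
    e=robot.get_ee_pos(); im,c=shot("wrist",f"sc{i}"); im,c=shot("side",f"ss{i}")
    robot.move_l(p1); print(i,(e-p2).round(4),b[0],b[1],robot.get_clock())
im=[cv2.imread(f"pics/{k}{i}.png") for k in("ss","sc") for i in range(2 if k=="ss" else 2)]
cv2.imwrite("pics/scan.png",cv2.resize(np.vstack([np.hstack([cv2.imread(f"pics/ss{i}.png")[100:,100:400] for i in range(3)]),np.hstack([cv2.imread(f"pics/sc{i}.png")[:284,100:400] for i in range(3)])]),(800,505)))
E
```

```text
0 [-0.  0.  0.] [0.55460461 0.34726813] 1.3322652578353882 8.9833
1 [-0. -0. -0.] [0.60290985 0.20975763] 21.596220016479492 13.1833
2 [-0.  0. -0.] [0.58594873 0.08770621] 20.0284423828125 17.0583
```

View pics/scan.png

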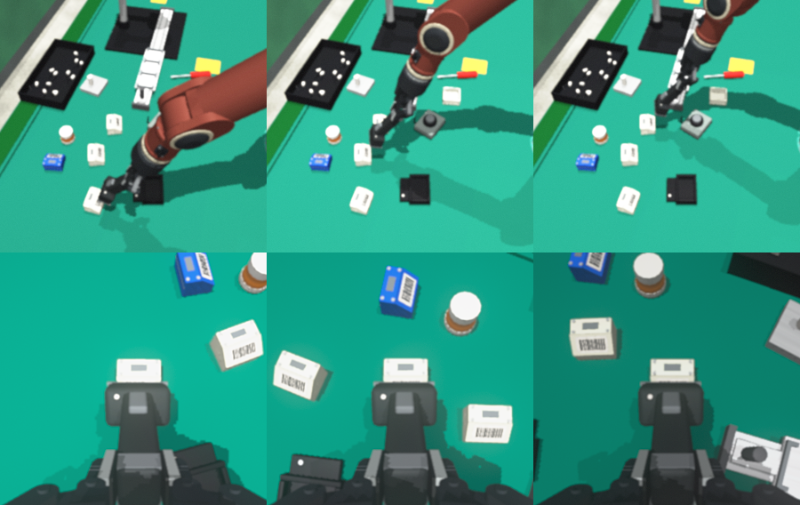

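```bash
python3 - <<'E'
from scan import *
o=down(np.radians(15))
robot.move_pose([.3935,.2623,.20],o); robot.move_l([.3935,.2623,.115],speed=.15)
hit=robot.move_l([.3935,.2623,.0915],speed=.03,until_force=4); print(hit,robot.get_ee_pos(),robot.get_wrist_force())
robot.grip(1.0); robot.move_l([.3935,.2623,.20])
robot.move_pose([.46,.235,.26],down(.15)); shot("wrist","w3")
im,c=shot("top","t3")
for b in blobs(im,c): print(b)
print(robot.get_clock())
a=cv2.imread("pics/w3.png")[130:270,170:290]; b=cv2.imread("pics/t3.png")[150:230,235:360]
cv2.imwrite("pics/d3.png",np.hstack([cv2.resize(a,(342,400),interpolation=2),cv2.resize(b,(458,293),interpolation=2).copy() if 0 else cv2.copyMakeBorder(cv2.resize(b,(458,293),interpolation=2),0,107,0,0,0)]))
E
```

```text
True [0.39289352 0.26238681 0.09293416] [-0.68399383  0.87736328  3.48619415]
(array([0.04871636, 0.53728662]), 1.5537492036819458, 148, 12, 217)
(array([ 0.3865336 , -0.09553601]), 11.403066635131836, 63, 62, 497)
(array([0.4304129 , 0.03611245]), -20.41412353515625, 73, 69, 441)
(array([ 0.53998914, -0.25490685]), 3.5229332447052, 503, 77, 3724)
(array([0.56780914, 0.33953833]), -37.95920944213867, 71, 39, 202)
(array([0.58594873, 0.08770621]), 20.0284423828125, 60, 55, 374)
(array([0.60290985, 0.20975763]), 21.596220016479492, 62, 56, 393)
(array([0.71760101, 0.17264772]), -82.18365573883057, 55, 43, 215)
(array([ 0.71254431, -0.06111436]), 81.56673431396484, 78, 77, 674)
21.4417
```

View pics/d3.png

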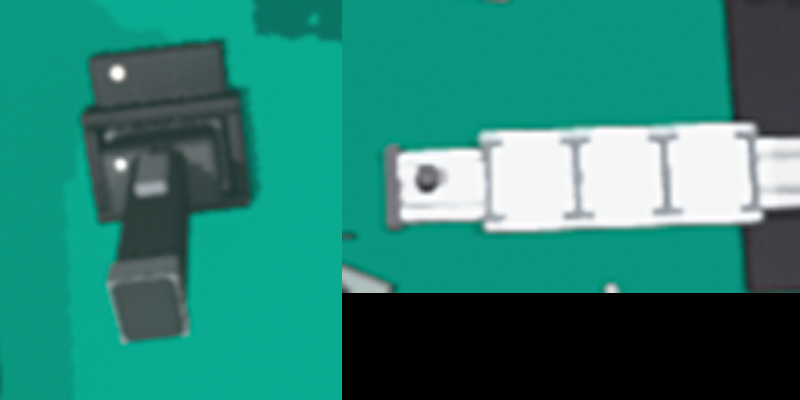

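```bash
python3 - <<'E'
from h import *
c=cam("top")
P=cast(c,[(274.6,199),(298.9,198.5),(323.4,198),(347.7,197)],.041); print(P.round(4)); print(cast(c,[(258,198.5)],.083))
yaw=np.arctan2(*(P[0]-P[3])[1::-1]); print(np.degrees(yaw))
m=P.mean(0); 
robot.move_pose([m[0],m[1]+.03,.20],down(np.radians(93)))
shot("wrist","w4"); print(robot.get_clock(),robot.get_ee_pos(),robot.get_q().round(2))
cv2.imwrite("pics/w4c.png",cv2.resize(cv2.imread("pics/w4.png"),(800,600),interpolation=2))
E
```

```text
[[ 0.5276 -0.0798  0.041 ]
 [ 0.5304 -0.1456  0.041 ]
 [ 0.5333 -0.2122  0.041 ]
 [ 0.5376 -0.2784  0.041 ]]
[[ 0.52161026 -0.03449526  0.083     ]]
92.88638768420554
23.3333 [ 0.53251255 -0.14772656  0.19993749] [ 0.01  0.47  0.33  1.71 -0.18  1.    0.46]
```

View pics/w4c.png

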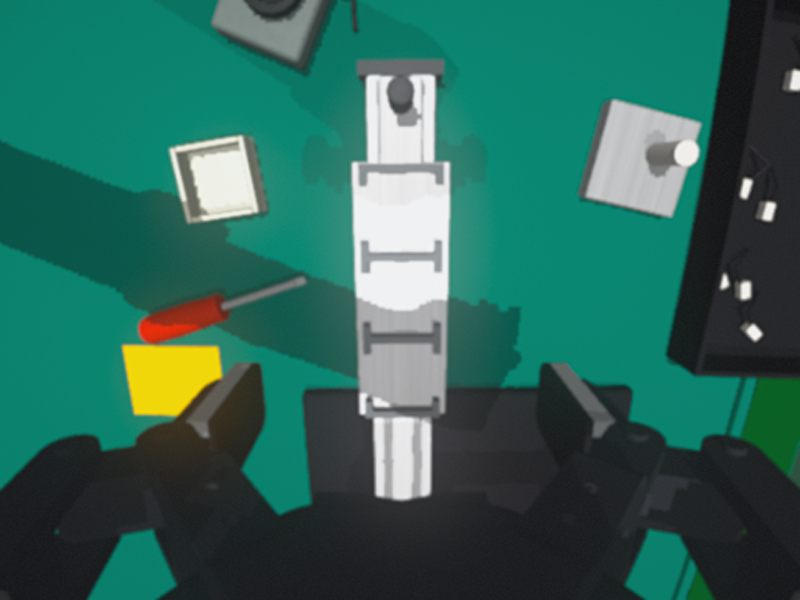

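```bash
python3 - <<'E'
from h import *
c=cam("wrist"); s=1.5625
f=lambda L,z: cast(c,np.array(L,float)/s+[-.18,-.18],z)
P=f([(401.5,173),(401.5,255),(402,336.5),(402.5,408)],.041); print(P.round(4),np.linalg.norm(np.diff(P,axis=0),axis=1))
print("lugs",f([(361,256),(442,256),(363,338),(440,338)],.041).round(4))
print("post",f([(400,86)],.083).round(4), "btn", f([(270,0)],.048))
im=cv2.imread("pics/w4.png"); 
cv2.imwrite("pics/w4d.png",cv2.resize(im[95:275,215:300],None,fx=3.3,fy=3.3,interpolation=2))
E
```

```text
[[ 0.5296 -0.085   0.041 ]
 [ 0.533  -0.145   0.041 ]
 [ 0.537  -0.2101  0.041 ]
 [ 0.5409 -0.2731  0.041 ]] [0.06008333 0.06519415 0.0631399 ]
lugs [[ 0.5025 -0.1474  0.041 ]
 [ 0.5635 -0.1441  0.041 ]
 [ 0.5063 -0.213   0.041 ]
 [ 0.5671 -0.2097  0.041 ]]
post [[ 0.5257 -0.0328  0.083 ]] btn [[0.43603056 0.02386805 0.048     ]]
```

View pics/w4d.png

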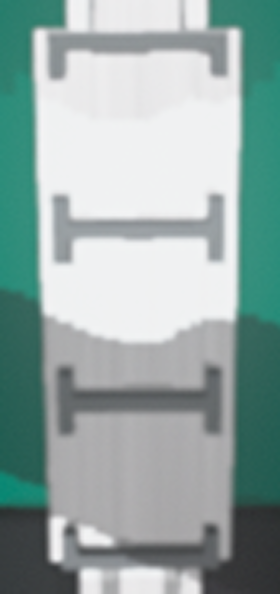

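```bash
cat >> h.py <<'E'
def ax(phi): return np.array([np.cos(phi),np.sin(phi)]),np.array([np.sin(phi),-np.cos(phi)])
def view(xy,yaw,name=None):
    """look straight down on a housing (camera over it); returns centre, yaw, extents"""
    phi=yaw+np.pi/2; u,v=ax(phi); t=np.array(xy)-.066*u
    robot.move_pose([*t,.20],down(phi)); robot.pause(.15)
    im,c=shot("wrist",name)
    hsv=cv2.cvtColor(im,cv2.COLOR_RGB2HSV); m=((hsv[...,1]<90)&(hsv[...,2]>90)).astype(np.uint8)
    m=cv2.morphologyEx(m,cv2.MORPH_CLOSE,np.ones((5,5),np.uint8))
    K=[k for k in cv2.findContours(m,cv2.RETR_EXTERNAL,cv2.CHAIN_APPROX_NONE)[0] if 800<cv2.contourArea(k)<5000]
    k=min(K,key=lambda k:np.hypot(*(cast(c,[k.reshape(-1,2).mean(0)],.03)[0,:2]-xy)))
    px=k.reshape(-1,2); P=cast(c,px,.036)[:,:2]; Q=cast(c,px,.02)[:,:2]
    _,(w,h),a=cv2.minAreaRect((P*1000).astype(np.float32))
    if w<h: a-=90
    yw=np.radians((a-90+90)%180-90); u,v=ax(yw+np.pi/2)
    cu=(np.percentile(P@u,[0,100])); cv=np.array([(Q@v).min(),(P@v).max()])
    return cu.mean()*u+cv.mean()*v,yw,np.ptp(cu)*1000,np.ptp(cv)*1000
E
python3 - <<'E'
from h import *
r=view((.586,.088),np.radians(20),"h1"); print(r,np.degrees(r[1]))
r=view(r[0],r[1],"h2"); print(r,np.degrees(r[1]))
phi=r[1]+np.pi/2; o=down(phi); p=r[0]
robot.move_pose([*p,.12],o); robot.move_l([*p,.003],speed=.12)
robot.grip(0,30); print("w",robot.get_grip_width(),robot.get_finger_force())
e=robot.get_ee_pos(); robot.grip(1.0); robot.move_l([*p,.12])
r2=view(r[0],r[1],"h3"); u,v=ax(r2[1]+np.pi/2); d=r2[0]-e[:2]; print(r2,np.degrees(r2[1]),"bias u,v",d@u,d@v,e)
print(robot.get_clock())
cv2.imwrite("pics/h23.png",np.hstack([cv2.resize(cv2.imread(f"pics/h{i}.png")[20:220,150:350],(400,400),interpolation=2) for i in(2,3)]))
E
```

```text
(array([0.58672108, 0.08756348]), np.float64(0.344312507327238), np.float64(57.8095617004996), np.float64(48.3228886177095)) 19.72765350341797
(array([0.58678974, 0.08719313]), np.float64(0.34547943793788344), np.float64(56.877392532957884), np.float64(47.48268171375669)) 19.794513702392578
w -0.0012053273055781092 0.0
(array([0.5868435, 0.0868771]), np.float64(0.34964319043368147), np.float64(57.83872458611641), np.float64(48.291153650714236)) 20.033079147338867 bias u,v -0.00032413976431963084 -4.1947817942671856e-05 [0.58677187 0.08719599 0.00296697]
29.5583
```

View pics/h23.png

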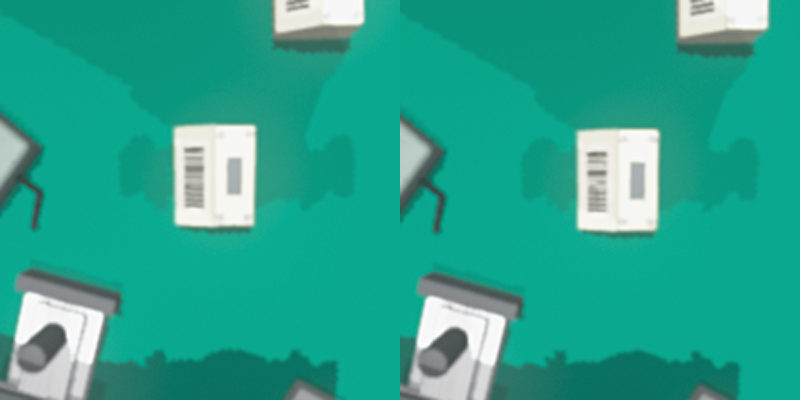

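```bash
python3 - <<'E'
from h import *
p=np.array([.5868,.0870]); o=down(.348+np.pi/2)
robot.move_pose([*p,.12],o); robot.move_l([*p,.003],speed=.12)
shot("wrist","g1"); shot("side","g2"); print(robot.get_grip_width(),robot.get_wrist_force())
robot.grip(.45,30); print("w",robot.get_grip_width(),robot.get_finger_force(),robot.get_wrist_force())
shot("wrist","g3"); print(robot.get_clock())
cv2.imwrite("pics/g.png",np.hstack([cv2.resize(cv2.imread(f"pics/g{i}.png")[a:a+220,b:b+220],(266,266),interpolation=2) for i,a,b in((1,164,146),(2,150,150),(3,164,146))]))
E
```

```text
0.996850104222257 [ 0.9620117  -0.04696035 -0.00852725]
w 0.4479262122005063 0.0 [ 0.84078692 -0.03097507  0.02828202]
31.85
```

View pics/g.png

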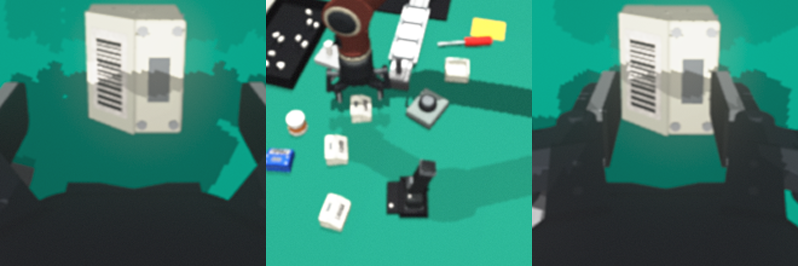

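```bash
python3 - <<'E'
from h import *
o=down(.348+np.pi/2)
robot.move_l([.5868,.087,.12]); robot.move_pose([.50,.20,.08],o); robot.grip(0,30); robot.move_l([.50,.20,.01],speed=.1)
shot("side","z1");shot("wrist","z2")
try:
  print(robot.move_l([.50,.20,-.04],speed=.02,until_force=4), robot.get_ee_pos(),robot.get_wrist_force())
except Exception as ex: print(repr(ex))
shot("side","z3"); print(robot.get_clock())
cv2.imwrite("pics/z.png",np.hstack([cv2.resize(cv2.imread(f"pics/z{i}.png")[a:a+220,b:b+220],(266,266),interpolation=2) for i,a,b in((1,150,150),(2,164,146),(3,150,150))]))
E
```

```text
True [ 0.50000619  0.20003444 -0.03935493] [-0.28648266 -0.58247966  4.42325444]
37.2
```

View pics/z.png

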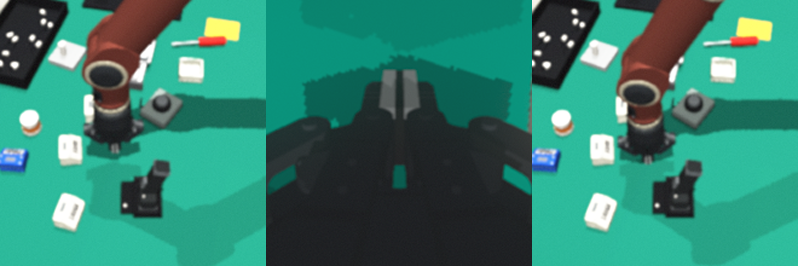

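```bash
cat >> h.py <<'E'
ZT=-.0393   # the finger tips stand 39 mm short of the reported TCP (found by touching the bench)
E
python3 - <<'E'
from h import *
robot.move_l([.50,.20,.08]); robot.grip(1.0)
r=view((.5868,.087),.348,"h4"); print(r,np.degrees(r[1]))
phi=r[1]+np.pi/2; o=down(phi); p=r[0]
robot.move_pose([*p,.08],o); hit=robot.move_l([*p,.004+ZT],speed=.1,until_force=6)
robot.grip(0,30); print(hit,"w",robot.get_grip_width(),robot.get_finger_force(),robot.get_wrist_force())
e=robot.get_ee_pos(); robot.grip(1.0); robot.move_l([*p,.08])
r2=view(r[0],r[1],"h5"); u,v=ax(r2[1]+np.pi/2); d=r2[0]-e[:2]; print(r2,np.degrees(r2[1]),"bias u,v",d@u,d@v,e)
print(robot.get_clock())
E
```

```text
(array([0.58671062, 0.08698844]), np.float64(0.3411525668253181), np.float64(57.305866081534624), np.float64(48.394912553633596)) 19.546602249145508
False w 0.5349412421853185 31.43366818316281 [ 0.36371194 -1.13793936  3.49572233]
(array([0.58642128, 0.08712703]), np.float64(0.3440093397266461), np.float64(57.75884550002667), np.float64(48.078389133894284)) 19.710283279418945 bias u,v 0.00029074655667732667 -0.0006917516478282983 [ 0.58717056  0.08708662 -0.0347424 ]
44.6417
```

```bash
cat >> h.py <<'E'
NU,NV=ax(np.radians(93.2)); NM=np.array([.5354,-.180])
NEST={"left":NM+.066*NU,"mid":NM,"right":NM-.066*NU}
def pick_place(xy,yaw,nest,name):
    r=view(xy,yaw,name); print("seen",r[0].round(4),np.degrees(r[1]).round(1),r[2:])
    u,v=ax(r[1]+np.pi/2); p=r[0]+.0005*v
    robot.move_pose([*p,.07],down(r[1]+np.pi/2)); robot.move_l([*p,.004+ZT],speed=.12,until_force=8)
    robot.grip(0,40); z0=robot.get_ee_pos()[2]; print("w",robot.get_grip_width(),"z0",z0)
    robot.move_l([*p,.09],speed=.2); n=NEST[nest]; o=down(np.radians(93.2))
    robot.move_pose([*n,.09],o); robot.move_l([*n,z0+.048],speed=.15)
    hit=robot.move_l([*n,z0+.0325],speed=.03,until_force=5)
    dz=robot.get_ee_pos()[2]-z0-.033; print("hit",hit,"dz mm",dz*1000,robot.get_wrist_force(),robot.get_grip_width())
    return dz<.003
def leave(nest):
    n=robot.get_ee_pos()[:2]; robot.grip(1.0); robot.move_l([*n,.10],speed=.2)
E
python3 - <<'E'
from h import *
ok=pick_place((.5864,.0871),.344,"right","h6"); print(ok)
if ok:
    leave("right"); n=NEST["mid"]; robot.move_pose([*(n+.03*NU),.20],down(np.radians(93.2)))
    im,c=shot("wrist","w7"); cv2.imwrite("pics/w7c.png",cv2.resize(im[90:290,200:320,::-1],None,fx=3,fy=3,interpolation=2))
else: shot("wrist","w7")
print(robot.get_clock())
E
```

```text
seen [0.5866 0.0871] 19.1 (np.float64(57.246284148473976), np.float64(47.40158465779643))
w 0.5311244102147953 z0 -0.03451756591173193
hit True dz mm -0.05021170935874675 [0.08680081 0.61961649 4.4506921 ] 0.5328863209523446
True
52.225
```

View pics/w7c.png

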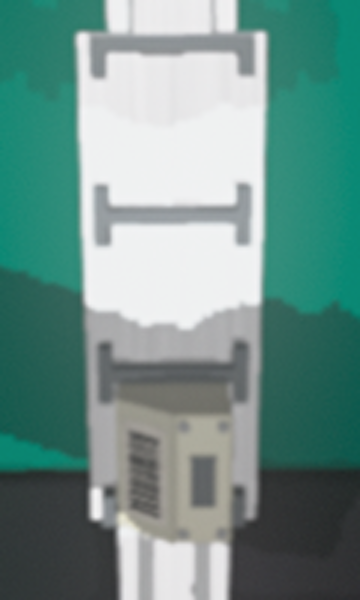

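```bash
python3 - <<'E'
from h import *
for xy,yaw,nest,nm in (((.603,.2098),np.radians(21),"mid","h7"),((.555,.346),0,"left","h8")):
    r=view(xy,yaw,nm)
    ok=pick_place(r[0],r[1],nest,nm+"b"); print(nest,ok,robot.get_clock())
    if not ok: break
    leave(nest)
else:
    robot.move_pose([*(NM+.03*NU),.20],down(np.radians(93.2)))
    im,c=shot("wrist","w8"); a=im[60:300,190:330,::-1]; b,_=shot("side","s8")
    cv2.imwrite("pics/w8c.png",np.hstack([cv2.resize(a,(350,600),interpolation=2),cv2.resize(b[100:340,150:330,::-1],(450,600),interpolation=2)]))
E
```

```text
seen [0.6042 0.2092] 21.4 (np.float64(56.88152259908829), np.float64(48.380585328235526))
w 0.5296995221954734 z0 -0.034474770387536845
hit True dz mm -0.06604162742872982 [-0.29690516 -0.83606608  5.3598666 ] 0.5274764357413012
mid True 59.5917
seen [0.555 0.346] -0.9 (np.float64(56.87733452160221), np.float64(48.459318939205744))
w 0.5280177176554487 z0 -0.03448029577136135
hit True dz mm -0.12076772333183966 [ 0.01579166 -0.50406263  4.7389492 ] 0.5285809828121787
left True 68.85
```

View pics/w8c.png

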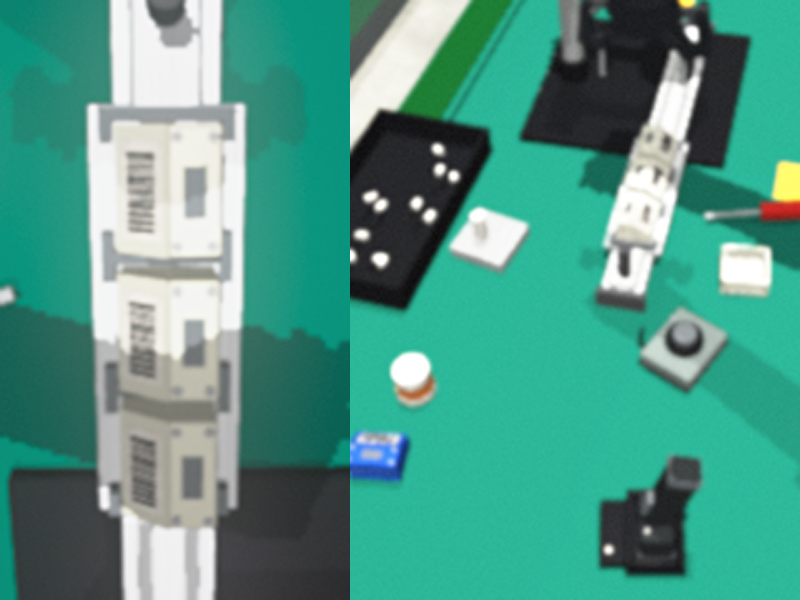

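```bash
python3 - <<'E'
from h import *
u,v=ax(np.radians(93.4)); P=NM+.145*NU; o=down(np.radians(93.3)); zc=.055+ZT
robot.move_pose([*P,.10],o); robot.move_l([*P,zc],speed=.12,until_force=8); print(robot.get_ee_pos())
robot.grip(0,50); print("w",robot.get_grip_width()*85)
e0=robot.get_ee_pos(); robot.pause(.2)
hit=robot.move_l([*(e0[:2]-.27*u),e0[2]],speed=.08,until_force=15); e1=robot.get_ee_pos()
print(hit,"travel",(e0-e1)[:2]@u,"lat",(e1-e0)[:2]@v,robot.get_wrist_force(),robot.get_grip_width()*85,robot.get_clock())
a,_=shot("top","t9"); b,_=shot("side","s9")
cv2.imwrite("pics/h9.png",np.hstack([cv2.resize(a[130:250,200:510,::-1],(500,194),interpolation=2),cv2.resize(b[50:250,200:330,::-1],(126,194),interpolation=2)]))
E
```

```text
[ 0.52821254 -0.0358311   0.01650835]
w 16.439014175775846
True travel 0.24300994744367005 lat 0.00018242055026769123 [0.07815302 1.20260163 4.44254834] 16.42340786797377 75.6333
```

```bash
python3 - <<'E'
from h import *
u,v=ax(np.radians(93.4)); e0=robot.get_ee_pos()
hit=robot.move_l([*(e0[:2]-.02*u),e0[2]],speed=.02,until_force=25); e1=robot.get_ee_pos(); print(hit,(e0-e1)[:2]@u*1000,robot.get_wrist_force(),robot.get_grip_width()*85)
robot.pause(.3); e2=robot.get_ee_pos(); print((e0-e2)[:2]@u*1000,robot.get_wrist_force())
b,_=shot("side","s9"); a,_=shot("top","t9")
cv2.imwrite("pics/h9.png",np.hstack([cv2.resize(a[110:250,330:510,::-1],(450,350),interpolation=2),cv2.resize(b[60:200,200:340,::-1],(350,350),interpolation=2)]))
E
```

```text
True -1.3465833163936867 [-0.92857673  1.86463791  4.28898513] 16.51638738300153
-1.312964492806846 [-1.22116004  1.6533384   2.56724927]
```

View pics/h9.png

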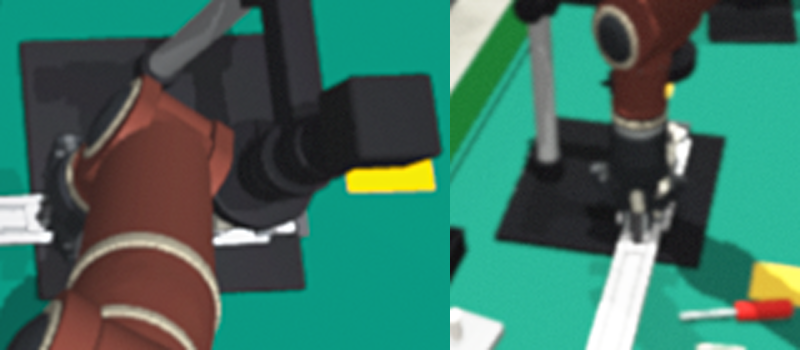

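```bash
python3 - <<'E'
from h import *
im=cv2.imread("pics/top0.png",0)[145:215,395:475]
cs=cv2.HoughCircles(cv2.GaussianBlur(im,(3,3),0),cv2.HOUGH_GRADIENT,1,10,param1=60,param2=8,minRadius=20,maxRadius=27)
c=cam("top")
for x,y,r in cs[0][:4]: print(x+395,y+145,r,cast(c,[(x+395,y+145)],.235).round(4))
c2=cam("wrist"); w,_=shot("wrist","w9"); cv2.imwrite("pics/w9b.png",w[:,:,::-1])
print(robot.get_ee_pos())
E
```

```text
430.5 179.5 21.7 [[ 0.5508 -0.4195  0.235 ]]
412.5 189.5 20.4 [[ 0.527  -0.3775  0.235 ]]
453.5 164.5 23.0 [[ 0.5868 -0.4742  0.235 ]]
410.5 178.5 25.2 [[ 0.552  -0.3742  0.235 ]]
[ 0.54031797 -0.27644306  0.0159978 ]
```

```bash
python3 - <<'E'
import cv2,numpy as np
a=cv2.imread("pics/w9.png"); b=cv2.imread("pics/top0.png")[140:220,390:480]
cv2.imwrite("pics/w9c.png",np.hstack([cv2.resize(a,(450,338)),cv2.resize(b,(350,338),interpolation=2)]))
E
```

```text
(no output)
```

View pics/w9c.png

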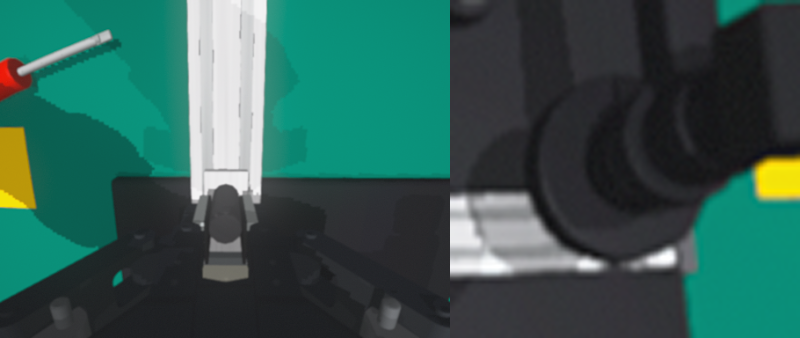

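```bash
python3 - <<'E'
from h import *
e=robot.get_ee_pos(); robot.grip(1.0); robot.move_l([*e[:2],.11]); robot.move_l([.50,-.10,.15],speed=.25)
robot.grip(0,30); robot.move_pose([.445,.02,.18],down(np.pi/2)); robot.pause(.2)
im,c=shot("wrist","w10"); p=proj(c,[.432,.038,.048])[0]; print(p)
x,y=np.round(p).astype(int); x0,y0=max(x-70,0),max(y-70,0); cr=im[y0:y+70,x0:x+70]
g=cv2.GaussianBlur(cv2.cvtColor(cr,cv2.COLOR_RGB2GRAY),(3,3),0)
cs=cv2.HoughCircles(g,cv2.HOUGH_GRADIENT,1,5,param1=80,param2=12,minRadius=9,maxRadius=24)
for a,b,r in cs[0][:5]: print(a+x0,b+y0,r,cast(c,[(a+x0,b+y0)],.048).round(4), "r mm",r*np.linalg.norm(c[3]-[.43,.04,.048])/c[0][0,0]*1000)
cv2.imwrite("pics/w10c.png",cv2.resize(cr[:,:,::-1],(420,420),interpolation=2)); print(x0,y0,cr.shape,robot.get_clock())
E
```

```text
[243.68968843 152.07371707]
244.5 148.5 20.4 [[0.4329 0.0418 0.048 ]] r mm 22.020002935702077
248.5 151.5 15.5 [[0.4372 0.0386 0.048 ]] r mm 16.730884896358248
248.5 144.5 15.5 [[0.4372 0.0461 0.048 ]] r mm 16.730884896358248
247.5 206.5 12.5 [[ 0.4355 -0.0236  0.048 ]] r mm 13.492649109966331
174 82 (140, 140, 3) 80.9167
```

View pics/w10c.png

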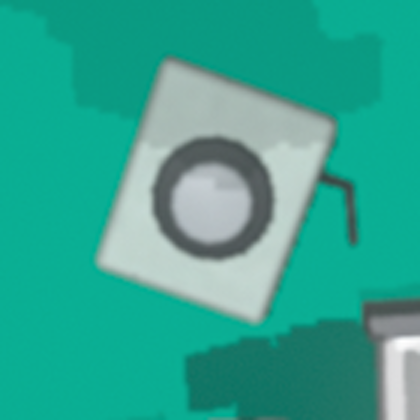

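```bash
python3 - <<'E'
from h import *
b=[.4329,.041]; robot.move_pose([*b,.04],down(np.pi/2)); robot.pause(.2)
print(robot.move_l([*b,.018],speed=.1), robot.get_wrist_force())
hit=robot.move_l([*b,-.006],speed=.015,until_force=14); e=robot.get_ee_pos(); print(hit,(e[2]-ZT),robot.get_wrist_force())
robot.pause(.4); print(robot.get_ee_pos()[2]-ZT,robot.get_wrist_force())
robot.move_l([*b,.05],speed=.06); robot.pause(.5); print(robot.get_clock())
E
```

```text
False [ 0.58172486 -0.22511569  0.15805262]
True 0.04183354285537237 [-1.50970796 -0.43807865  7.66531702]
0.04182242295707767 [-0.81068346 -0.783775    9.96931218]
85.0083
```

```bash
python3 - <<'E'
from h import *
u,v=ax(np.radians(93.4)); o=down(np.radians(93.3)); P=[.5408,-.2764]
robot.move_pose([.50,-.10,.15],o); robot.grip(1.0); robot.move_l([*P,.11],speed=.25); robot.move_l([*P,.0165],speed=.12,until_force=8)
robot.grip(0,50); print("w",robot.get_grip_width()*85); robot.pause(.2)
e0=robot.get_ee_pos(); hit=robot.move_l([*(e0[:2]+.275*u),e0[2]],speed=.08,until_force=15); e1=robot.get_ee_pos()
print(hit,(e1-e0)[:2]@u,(e1-e0)[:2]@v,robot.get_wrist_force(),e1)
hit=robot.move_l([*(e1[:2]+.02*u),e1[2]],speed=.02,until_force=20); e2=robot.get_ee_pos(); print(hit,(e2-e0)[:2]@u)
robot.grip(1.0); e=robot.get_ee_pos(); robot.move_l([*e[:2],.11])
n=e[:2]-.145*u
robot.move_pose([*(n+.03*u),.20],o); a,_=shot("wrist","w11"); robot.move_pose([.30,.45,.25],down(np.pi/2)); b,_=shot("side","s11"); t,_=shot("top","t11")
print(robot.get_clock())
cv2.imwrite("pics/f.png",np.hstack([cv2.resize(a[60:300,190:330,::-1],(280,480),interpolation=2),cv2.resize(t[110:270,90:360,::-1],(500,480),interpolation=2)]))
E
```

```text
w 16.345354907735317
True 0.24966650622144923 -0.0002496642425662665 [-0.02217496 -0.23426104  2.52314014] [ 0.52582704 -0.0272428   0.01675615]
True 0.24891302098466098
97.1833
```

View pics/f.png

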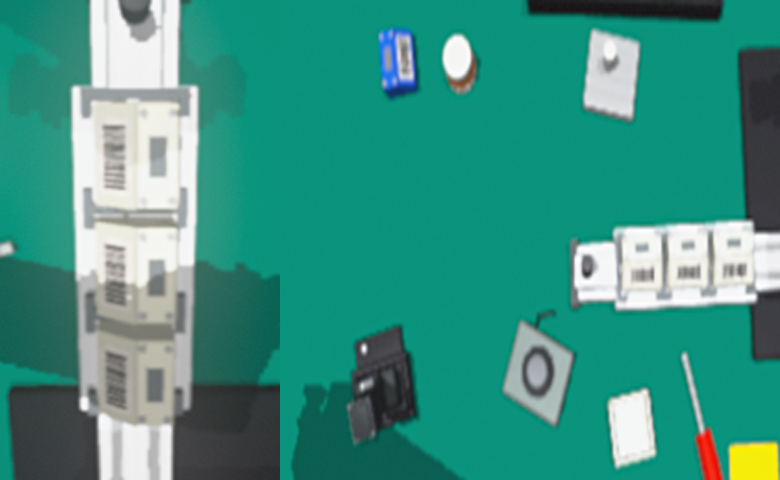

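```bash
python3 -c "
from station import hand_in
print(hand_in())"
```

```text
the job is handed in; nothing more can be done
None
```

The job is done and handed in at about 97 s of the 210 s allowed: I scanned three housings left to right, docked the scanner, seated all three housings, took the picture with the carriage home, and pulled it fully back out (about 250 mm of travel); the station gives no scan readout or verdict, so the label reads rest on how I aimed the scanner.

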